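# Hold the spring clip open around the tall placard's edge

### The arm

A 6-joint arm with a two-finger parallel gripper is mounted at the origin on the work surface. World frame = base frame: x ahead of the robot, y to its left, z up, the work surface at z = 0. Lengths are in m, angles in rad, forces in N, time in s.
With the tool pointing down it reaches from about 0.3 to 1 m from the base axis. Payload 5.1 kg.
Tool frame: the origin (TCP) lies at the very end of the fingers, on their centre line; the grasp point (between the pads) lies 19 mm behind it (env.hold_point_z is the distance from the TCP to the grasp point, in m); z points along the fingers, y is the line along which they close (so a half turn about z gives the same grasp; the last joint's range is limited). The gripper opens to 95 mm and grips with 3 to 60 N. Pads are 20 mm wide; open, the fingers measure 119 mm over their backs; the gripper's body (75 mm by 180 mm) begins 59 mm behind the grasp point.
Start: joints at [-1.23, 0.124, 1.65, -0, 1.367, -0.083], TCP at [0.267, -0.592, 0.215] pointing down, gripper open.
Joint ranges: [-2.61, 2.61], [-1.02, 2.33], [0.03, 2.71], [-1.35, 4.49], [0.32, 2.68], [-2.91, 2.91]. Speed limits (rad/s): [2.57, 2.57, 3.14, 3.14, 3.14, 3.14].

### API

Orientations are given as [roll, pitch, yaw] about the fixed x, y, z axes, in that order (R = Rz(yaw) Ry(pitch) Rx(roll)).
In Python, from rig import env gives the robot as it stands.
- The arm moves only by the tool send_rows, never from a script. Its argument "moves" is a list of rows, each an object of numbers: "dx", "dy", "dz": the shift along the tool's x, y, z in mm; "rx", "ry", "rz": the turn, a rotation vector about the tool's x, y, z in degrees. A call has 1 to 5 rows; each row shifts and turns the commanded pose from where the row before left it, along the tool's axes as they then stand; what a row does not reach is not made up. A row lasts 1/12 s, in which the tool goes at most 41.7 mm and 7.16 degrees, less where a joint would pass 70% of its speed; a pose out of reach is approached as far as the arm can. A call is refused whole if a number of a shift passes 41.7 or a number of a turn 7.16, either way. A call with a gripper value outside its range is refused whole. "jaw" is the closure, from -1 (fully open) to 1 (shut), set as the call begins (left out, the last holds). The fingers move at their own pace and stop on an object; "squeeze" is the grip in N (left out, the last holds). Time passes only in rows, so rows that do not move let the fingers close. It gives the time, the measured TCP pose, the force, the opening and the grip force at its end, in the units of the state.
- env.get_state(): the state, without advancing time (a new reading comes with each control period).
- env.get_image(name): name is "scene" or "top"; returns a dict with "img" (384x512x3 uint8, blue, green, red), "depth" (384x512 float32, m along the optical axis (not along the pixel's ray), 0 where there is no reading), "K" (3x3 intrinsics, pixels), "k1" (the pictures are not rectified: a ray, as slopes to the right and down, at radius r is drawn at 1 + k1 r^2 times it, then the intrinsics apply), "R" (3x3) and "t" (3): a world point X has camera coordinates R X + t. Camera axes: x right, y down, z forward; pixel columns grow to the right and rows downward; lengths in m; the calibration is good to about 2 mm. A picture is of the moment at which its call begins.
- env.sign_off(): hands the job in; it is judged then, once.
Trained networks look in a picture, given as the dict that the camera call returned (one of the last four; its "shot" number tells which), for a name from the list of things; names that differ only in an ending like _2 or _b are one class to them, and where a whole thing is asked for, a point or a joint stands for the part that bears it (a point fixed in the world has none). Each returns a list of dicts, best first, with "p" (0 to 1); they miss things now and then, are a little off and sometimes report something else, mostly with a low value. They report only what shows in the picture. A call takes as long as a camera call.
- env.find_in(picture, thing): "pixel" ([column, row] in pixels, amid what is visible of it).
- env.masks_of(picture, thing): "mask" (384x512 bool, what is visible of it) and "pixel" ([column, row] in pixels, amid what is visible of it).
- env.tip_of(picture, thing): "pixel" ([column, row] in pixels: a listed point, or the origin of a listed thing).
The state is a dict: "time_s": time; "joint_positions": joint angles; "dq": joint speeds; "tau": joint torques, N m; "ee_pos": TCP position; "orientation": TCP orientation; "contact_force": force on the tool from outside, world axes, zero at the start; "ft_torque": the same for the moment, N m; "opening": finger opening in m; "grasp_force": force on a finger pad.
Only numpy, scipy, OpenCV 4.12 (cv2) and the standard library are available. Lean on these libraries where they do the work, as an engineer would, in place of code of your own. Each camera call takes 0.05 s, during which the arm holds its last target. There are 200 camera calls.

### The job

At the checkpoint cart, take the big spring clip off its rack by its two finger plates, squeeze it fully open and bring it down upright over the middle of the top edge of the taller white placard, one jaw on each side, with the jaw tips about 2 cm below the edge. Finish while still holding it there, squeezed wide open and not touching the card, so that an officer can slip a permit in beside the card. Do not shift the placards or anything else on the cart.

Things in the scene. Friction and masses are not known exactly. Their poses are not given: they have to be found in the camera images.
- clip: Sprung steel bag clip, 92 mm tall, 60 mm long, about 75 g. Origin on its hinge pin (coil 12 mm thick); own x: the way handles and jaws spread; y along pin and jaw edges; z up, from jaws to handles. Jaws hang 42 mm below the pin. Starts biting the rack's upright plate, handles up, pin 22 mm above and jaw tips 20 mm below the plate's top edge. Let go, it snaps shut.
- clip_grip (a point): Midway between the clip's two finger plates, 36 mm above the pin: a good height to pinch them along x. Plates: 32 mm along y, 3 mm thick, from 7 to 50 mm above the pin, splayed like a V, 53 mm over their outsides at the top, 27 mm at the bottom. Squeezed, each turns in 0.30 rad to a firm stop where they are parallel, 21 mm outside; it takes 4 N to begin, 10 to 12 N at the stop.
- tip_a (a point): Middle of the lower inner edge of the jaw on the clip's +x side (with the jaws nearly shut: 42 mm below the pin). Fully squeezed the tips gape 28 mm, 40 mm below the pin.
- tip_b (a point): The same on the jaw on the clip's -x side.
- rack: Fixed rack where the clip is parked: a 90 x 110 x 10 mm dark foot with one upright dark steel plate, 3 mm thick (along its x), 110 mm wide (along y), its top edge 65 mm above the cart top. Origin: centre of the underside.
- tall_card: The taller of two white placards: stiff card 4 mm thick (along its x), 110 mm wide (along y), standing upright in a loose weighted steel foot 90 x 110 x 18 mm; 0.9 kg in all, top edge 150 mm above the cart top. Origin: centre of the foot's underside.
- tall_card_top (a point): Middle of the top edge of the taller placard (axes as its body).
- short_card: The shorter placard: same foot and card, but its top edge is only 100 mm above the cart top. Origin: centre of the foot's underside. Not to be clipped.
- candlestick: Bystander: pewter candlestick, 135 mm tall, foot 80 mm across. Origin at the centre of its underside.
- cube: Bystander: clear acrylic cube, 75 mm. Origin at the centre of its underside.
- cup: Bystander: brown stoneware cup, 76 mm across, 85 mm tall. Origin at the centre of its underside.
- tube: Bystander: silver cigar tube lying flat, 145 mm long, 20 mm thick. Origin at the centre of its underside.
- stamp: Bystander: hand stamp with turned handle, 44 mm across, 78 mm tall. Origin at the centre of its underside.
- seal_tray: Bystander: steel tray of bolt seals, 100 x 140 x 40 mm. Origin at the centre of its underside.

How it is judged:
On the way:
1. the clip is off the rack, held by the fingers (distance between clip and rack above 0.125 m and contact force between clip and rack below 0.1 N and contact force between the fingers and clip above 1 N), for 0.2 s.
At the end, for the whole second after the job is handed in: Fingers squeeze the clip (over 3 N), still, within 0.3 rad of upright; jaw tips gape over 18 mm, one each side of the tall card (5 mm or more off its mid-plane), 8 to 36 mm below its edge, within 30 mm of its middle and 0.25 rad of its line; no touch (under 0.3 N); placard upright and still (distance between tip_a and tip_b above 0.018 m and ((x of tip_a in the frame of tall_card above 0.005 m and x of tip_b in the frame of tall_card below -0.005 m) or (x of tip_b in the frame of tall_card above 0.005 m and x of tip_a in the frame of tall_card below -0.005 m)) and z of tip_a in the frame of tall_card_top between -0.036 and -0.008 m and z of tip_b in the frame of tall_card_top between -0.036 and -0.008 m and y of clip in the frame of tall_card between -0.03 and 0.03 m and angle between the y axis of clip and the y axis of tall_card, either way round below 0.25 rad and angle between clip's own z axis and vertical below 0.3 rad and contact force between clip and tall_card below 0.3 N and contact force between clip and rack below 0.1 N and contact force between clip and short_card below 0.1 N and contact force between the fingers and clip above 3 N and linear speed of clip below 0.02 m/s and angle between tall_card's own z axis and vertical below 0.05 rad and linear speed of tall_card below 0.01 m/s); the arm keeps its last pose, push and grip.
It fails at once if a placard is shifted by more than 15 mm (distance of any of tall_card, short_card from where it was at the start of the episode above 0.015 m).
It fails at once if a bystander is shifted by more than 20 mm (distance of any of candlestick, cube, cup, tube, stamp, seal_tray from where it was at the start of the episode above 0.02 m).
It also fails if it takes over 38 s, if anything falls off the work surface, if the arm or the gripper's body presses on something with over 40 N, if the wrist force passes 120 N, or if a joint passes its speed limit or range.

## Working session

There is one attempt and no reset: what is moved stays moved. The work goes in short steps, Python scripts to look and compute and a tool call to move; the robot and the scene stay as the last step left them, time stands still between calls to the robot, and variables do not carry over. Pictures are saved under pics/ and viewed, at most 10 in all, crops included, and the job is handed in when it is done.

Besides the shell and the picture viewer there is one more tool, called after "Call:" as name(argument=value, ...), one argument or row to a line, values as JSON. send_rows: Moves the arm, as the interface text tells. Its arguments: {"type":"object","properties":{"moves":{"type":"array","items":{"type":"object","properties":{"dx":{"type":"number"},"dy":{"type":"number"},"dz":{"type":"number"},"rx":{"type":"number"},"ry":{"type":"number"},"rz":{"type":"number"}}}},"jaw":{"type":"number"},"squeeze":{"type":"number"}},"required":["moves"]}

```bash
ls; mkdir -p pics; cat > h.py <<'E'
import numpy as np, cv2
from rig import env
def deproj(P,u,v,d):
    K=P["K"]; x=(u-K[0,2])/K[0,0]; y=(v-K[1,2])/K[1,1]
    xd,yd=x,y
    for _ in range(20):
        r2=x*x+y*y; s=1+P["k1"]*r2; x=xd/s; y=yd/s
    return (np.stack([x*d,y*d,d*np.ones_like(x)],-1)-P["t"])@P["R"]
def cloud(P,m):
    v,u=np.nonzero(m&(P["depth"]>0)); return deproj(P,u.astype(float),v.astype(float),P["depth"][v,u])
E
python3 - <<'E'
from h import *
s=env.get_state(); print(s)
I=[]
for n in("scene","top"):
    P=env.get_image(n); I.append(P["img"]); cv2.imwrite(f"pics/{n}0.png",P["img"])
    C=-P["R"].T@P["t"]; print(n,C.round(3),P["R"][2].round(2),P["k1"],P["K"][0,0])
    for th in["clip","rack","tall_card","short_card","candlestick","cube","cup","tube","stamp","seal_tray"]:
        for r in env.masks_of(P,th)[:2]:
            c=cloud(P,r["mask"]); 
            if len(c): print(th,round(r["p"],2),np.round(r["pixel"]),len(c),np.percentile(c,[2,50,98],axis=0).round(3).tolist())
    for th in["clip_grip","tip_a","tip_b","tall_card_top","clip"]:
        for r in env.tip_of(P,th)[:2]:
            u,v=r["pixel"]; d=P["depth"][int(v),int(u)]; print(th,round(r["p"],2),np.round(r["pixel"]),deproj(P,u,v,d).round(3))
E
```

```text
pics
{'time_s': 0.0, 'joint_positions': array([-1.22957392e+00,  1.24504232e-01,  1.65165024e+00, -3.95548717e-05,
        1.36749905e+00, -8.26166926e-02]), 'dq': array([ 0.00176032,  0.00065945,  0.00040591, -0.00028204,  0.0003544 ,
       -0.00189798]), 'tau': array([-1.47949431e-03, -4.17606890e+01, -3.59933102e+01,  7.73785030e-02,
        4.92010626e-02, -1.56797810e-04]), 'ee_pos': array([ 0.26706078, -0.59190618,  0.21340166]), 'orientation': array([-3.13953562e+00, -1.31477012e-04,  4.23846991e-01]), 'contact_force': array([ 0.40161648, -0.75360291, -0.63984201]), 'ft_torque': array([-0.04449248,  0.00530948,  0.01665868]), 'grasp_force': 0.0, 'opening': 0.09486290289366997}
scene [1.264 0.533 1.03 ] [-0.53 -0.45 -0.72] -0.19134977921876345 495.2211268696628
clip 0.61 [204. 162.] 477 [[0.561, -0.254, 0.048], [0.586, -0.227, 0.095], [0.609, -0.203, 0.137]]
clip 0.4 [411. 264.] 1046 [[0.46, 0.345, 0.005], [0.489, 0.377, 0.057], [0.531, 0.411, 0.088]]
rack 0.58 [208. 186.] 979 [[0.532, -0.279, 0.001], [0.595, -0.215, 0.014], [0.636, -0.168, 0.065]]
tall_card 0.95 [282. 202.] 2
[... 2501 characters left out ...]
0.5, -0.054, 0.025]]
stamp 0.6 [328. 203.] 777 [[0.534, -0.284, 0.004], [0.579, -0.211, 0.011], [0.635, -0.171, 0.06]]
stamp 0.56 [219. 224.] 153 [[0.481, 0.101, 0.01], [0.502, 0.116, 0.022], [0.519, 0.134, 0.081]]
seal_tray 0.61 [399. 211.] 1645 [[0.511, -0.481, -0.001], [0.559, -0.414, 0.009], [0.608, -0.342, 0.044]]
clip_grip 0.74 [396. 208.] [ 0.56  -0.413  0.004]
clip_grip 0.54 [335. 195.] [ 0.591 -0.216  0.097]
tip_a 0.69 [338. 199.] [ 0.582 -0.225  0.093]
tip_a 0.42 [336. 197.] [ 0.588 -0.225  0.072]
tip_b 0.69 [338. 199.] [ 0.582 -0.225  0.093]
tip_b 0.42 [336. 197.] [ 0.588 -0.225  0.072]
tall_card_top 0.63 [256. 214.] [0.536 0.002 0.023]
clip 0.87 [340. 194.] [ 0.596 -0.232  0.084]
```

```bash
python3 - <<'E'
from h import *
a=cv2.imread("pics/top0.png"); b=cv2.imread("pics/scene0.png")
A=cv2.resize(a[165:255,210:370],None,fx=5,fy=5,interpolation=2)
B=cv2.resize(b[120:260,150:330],None,fx=3,fy=3)
cv2.imwrite("pics/t1.png",A);cv2.imwrite("pics/s1.png",B)
T=env.get_image("top");S=env.get_image("scene")
def line(c,n):
    xy=c[:,:2]; m=np.median(xy,0); 
    for _ in range(3):
        U,s,V=np.linalg.svd(xy-xy.mean(0),full_matrices=False); 
        r=(xy-xy.mean(0))@V[1]; xy=xy[abs(r)<max(.003,2*r.std())]
    t=(xy-xy.mean(0))@V[0]; mid=xy.mean(0)+V[0]*(t.min()+t.max())/2
    print(n,len(xy),"mid",mid.round(4),"ang",np.degrees(np.arctan2(V[0][1],V[0][0])).round(1),"len",np.ptp(t).round(3),"std",((xy-xy.mean(0))@V[1]).std().round(4))
for n,P in(("top",T),("scene",S)):
    C=cloud(P,np.ones((384,512),bool))
    def box(x0,x1,y0,y1,z0,z1): return C[(C[:,0]>x0)&(C[:,0]<x1)&(C[:,1]>y0)&(C[:,1]<y1)&(C[:,2]>z0)&(C[:,2]<z1)]
    line(box(.46,.62,-.08,.08,.14,.16),n+" cardtop")
    line(box(.46,.62,-.08,.08,.04,.16),n+" card")
    line(box(.5,.66,-.3,-.15,.025,.07),n+" rackplate")
    c=box(.5,.66,-.3,-.15,.075,.16); print(len(c),c.min(0),c.max(0))
    f=box(.47,.6,-.08,.08,.010,.022); r=cv2.minAreaRect((f[:,:2]*1000).astype(np.float32)); print("foot",r)
    f=box(.5,.66,-.3,-.15,.005,.016); r=cv2.minAreaRect((f[:,:2]*1000).astype(np.float32)); print("rackfoot",r)
    for k in c[c[:,2].argsort()][::-12]: print(k.round(3).tolist(),end=' ')
    print()
E
```

```text
top cardtop 62 mid [0.5328 0.0018] ang 103.7 len 0.109 std 0.0011
top card 62 mid [0.5328 0.0018] ang 103.7 len 0.109 std 0.0011
top rackplate 31 mid [ 0.5843 -0.2257] ang 108.0 len 0.11 std 0.0018
291 [ 0.55839982 -0.26343986  0.07519241] [ 0.61549271 -0.20000917  0.14144677]
foot ((519.9779052734375, -8.116691589355469), (119.54926300048828, 122.212890625), 13.806084632873535)
rackfoot ((580.19873046875, -225.13229370117188), (157.46351623535156, 148.6166534423828), 0.9089117050170898)
[0.606, -0.209, 0.141] [0.612, -0.231, 0.139] [0.567, -0.246, 0.136] [0.57, -0.252, 0.133] [0.564, -0.236, 0.129] [0.602, -0.209, 0.126] [0.567, -0.235, 0.122] [0.573, -0.246, 0.117] [0.603, -0.23, 0.114] [0.597, -0.22, 0.108] [0.601, -0.232, 0.105] [0.573, -0.23, 0.099] [0.584, -0.228, 0.097] [0.587, -0.234, 0.096] [0.604, -0.248, 0.095] [0.593, -0.242, 0.094] [0.584, -0.209, 0.093] [0.593, -0.24, 0.091] [0.593, -0.248, 0.09] [0.579, -0.227, 0.089] [0.567, -0.21, 0.087] [0.579, -0.244, 0.084] [0.599, -0.242, 0.081] [0.577, -0.234, 0.078] [0.582, -0.248, 0.076] 
scene cardtop 161 mid [0.5336 0.0035] 
[... 512 characters left out ...]
.611, -0.223, 0.137] [0.61, -0.232, 0.135] [0.558, -0.23, 0.134] [0.567, -0.252, 0.131] [0.568, -0.251, 0.129] [0.563, -0.23, 0.126] [0.606, -0.233, 0.125] [0.57, -0.238, 0.123] [0.602, -0.215, 0.121] [0.568, -0.229, 0.119] [0.571, -0.223, 0.117] [0.565, -0.225, 0.115] [0.564, -0.222, 0.112] [0.573, -0.245, 0.11] [0.574, -0.248, 0.108] [0.598, -0.216, 0.106] [0.57, -0.225, 0.104] [0.575, -0.236, 0.101] [0.572, -0.231, 0.098] [0.595, -0.216, 0.097] [0.599, -0.235, 0.096] [0.591, -0.209, 0.094] [0.573, -0.215, 0.093] [0.575, -0.214, 0.091] [0.576, -0.216, 0.091] [0.591, -0.205, 0.089] [0.594, -0.23, 0.088] [0.594, -0.215, 0.085] [0.575, -0.21, 0.083] [0.603, -0.246, 0.08] [0.593, -0.22, 0.077]
```

View pics/t1.png

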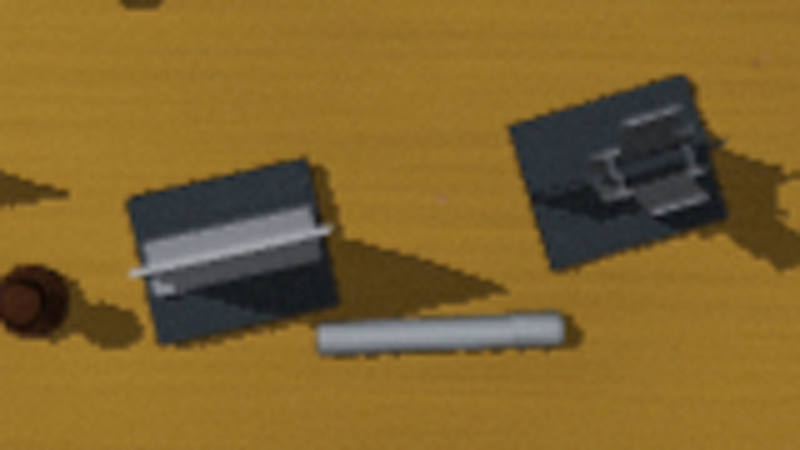

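View pics/s1.png

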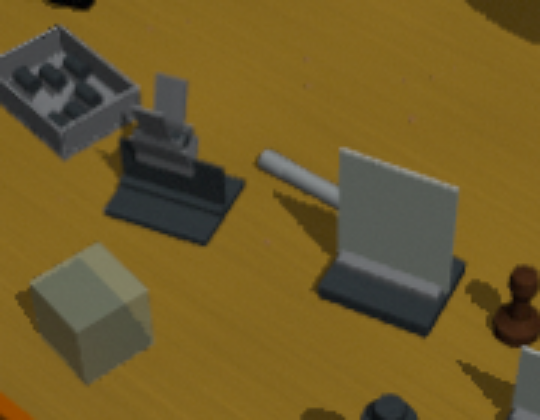

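```bash
python3 - <<'E'
from h import *
for n in("top","scene"):
    P=env.get_image(n); C=cloud(P,np.ones((384,512),bool))
    c=C[(C[:,0]>.5)&(C[:,0]<.66)&(C[:,1]>-.3)&(C[:,1]<-.15)&(C[:,2]>.1)&(C[:,2]<.16)]
    for a in(106,108):
        t=np.radians(a);u=np.array([np.cos(t),np.sin(t)]);m=np.array([u[1],-u[0]]);o=np.array([.585,-.2257])
        q=np.c_[(c[:,:2]-o)@m,(c[:,:2]-o)@u,c[:,2]]
        for s in(1,-1):
            k=q[(q[:,0]*s>0)]; co=np.linalg.lstsq(np.c_[k[:,1],k[:,2]-.12,np.ones(len(k))],k[:,0],rcond=None)[0]
            h=k[k[:,2]>.125]
            print(n,a,s,len(k),"slope u,z, off@.12",co.round(3),"u range",np.percentile(k[:,1],[1,10,50,90,99]).round(4),"zmax",k[:,2].max().round(3))
E
```

```text
top 106 1 66 slope u,z, off@.12 [-0.017  0.331  0.018] u range [-0.0205 -0.0169 -0.0041  0.0089  0.0109] zmax 0.142
top 106 -1 64 slope u,z, off@.12 [-0.045 -0.324 -0.019] u range [-0.0216 -0.0189 -0.0061  0.0069  0.0096] zmax 0.141
top 108 1 66 slope u,z, off@.12 [0.018 0.331 0.018] u range [-0.0211 -0.0176 -0.0045  0.0082  0.0102] zmax 0.142
top 108 -1 64 slope u,z, off@.12 [-0.01  -0.323 -0.019] u range [-0.0209 -0.0182 -0.0055  0.0075  0.0102] zmax 0.141
scene 106 1 86 slope u,z, off@.12 [-0.016  0.296  0.019] u range [-0.022  -0.0171 -0.004   0.0095  0.0112] zmax 0.141
scene 106 -1 150 slope u,z, off@.12 [-0.019 -0.274 -0.02 ] u range [-0.0227 -0.0192 -0.0055  0.007   0.0096] zmax 0.142
scene 108 1 86 slope u,z, off@.12 [0.018 0.296 0.019] u range [-0.0225 -0.0178 -0.0047  0.0089  0.0105] zmax 0.141
scene 108 -1 150 slope u,z, off@.12 [ 0.014 -0.275 -0.02 ] u range [-0.0219 -0.0187 -0.0047  0.0079  0.0103] zmax 0.142
```

Call:
send_rows(
  moves=[
    {"dx": 36.6, "dy": -16.5},
    {"dx": 36.6, "dy": -16.5},
    {"dx": 36.6, "dy": -16.5},
    {"dx": 36.6, "dy": -16.5},
    {"dx": 36.6, "dy": -16.5},
  ],
  jaw=-1,
)

```text
invalid input
```

Call:
send_rows(
  moves=[
    {"dx": 36.6, "dy": -16.5},
    {"dx": 36.6, "dy": -16.5},
    {"dx": 36.6, "dy": -16.5},
    {"dx": 36.6, "dy": -16.5},
    {"dx": 36.6, "dy": -16.5},
  ],
)

```text
invalid input
```

Call:
send_rows(
  moves=[
    {"dx": 36.6, "dy": -16.5},
    {"dx": 36.6, "dy": -16.5},
    {"rz": -6.9},
    {"rz": -6.9},
    {"rz": -6.9},
  ],
)

```text
invalid input
```

Call:
send_rows(
  moves=[
    {"rz": -6.9},
    {"rz": -6.9},
    {"rz": -6.9},
    {"rz": -6.9},
    {"rz": -6.9},
  ],
)

```text
invalid input
```

Call:
send_rows(
  moves=[
    {"rz": -6.9},
    {"rz": -6.9},
    {"rz": -6.9},
    {"rz": -6.9},
    {},
  ],
)

```text
invalid input
```

Call:
send_rows(
  moves=[
    {"dx": 36.6, "dy": -16.5, "dz": 0, "rx": 0, "ry": 0, "rz": 0},
    {"dx": 36.6, "dy": -16.5, "dz": 0, "rx": 0, "ry": 0, "rz": 0},
  ],
  jaw=-1,
  squeeze=30,
)

```text
time_s: 1.97
ee_pos: [0.3199, -0.5327, 0.2145]
orientation: [3.142, -0.0, 0.42]
contact_force: [0.9, -0.1, 0.6]
opening: 0.0951
grasp_force: 0.0
```

Call:
send_rows(
  moves=[
    {"dx": 36.6, "dy": -16.5, "dz": 0, "rx": 0, "ry": 0, "rz": 0},
    {"dx": 36.6, "dy": -16.5, "dz": 0, "rx": 0, "ry": 0, "rz": 0},
    {"dx": 36.6, "dy": -16.5, "dz": 0, "rx": 0, "ry": 0, "rz": 0},
    {"dx": 36.6, "dy": -16.5, "dz": 0, "rx": 0, "ry": 0, "rz": 0},
    {"dx": 36.6, "dy": -16.5, "dz": 0, "rx": 0, "ry": 0, "rz": 0},
  ],
)

```text
time_s: 2.38
ee_pos: [0.4543, -0.3803, 0.2149]
orientation: [3.141, -0.0, 0.424]
contact_force: [0.9, -0.4, 0.8]
opening: 0.0948
grasp_force: 0.0
```

Call:
send_rows(
  moves=[
    {"dx": 36.6, "dy": -16.5, "dz": 0, "rx": 0, "ry": 0, "rz": 0},
    {"dx": 36.6, "dy": -16.5, "dz": 0, "rx": 0, "ry": 0, "rz": 0},
    {"dx": 36.6, "dy": -16.5, "dz": 0, "rx": 0, "ry": 0, "rz": 0},
    {"dx": 36.6, "dy": -16.5, "dz": 0, "rx": 0, "ry": 0, "rz": 0},
    {"dx": 36.6, "dy": -16.5, "dz": 0, "rx": 0, "ry": 0, "rz": 0},
  ],
)

```text
time_s: 2.8
ee_pos: [0.5873, -0.2297, 0.2149]
orientation: [3.141, -0.0, 0.424]
contact_force: [1.1, -1.0, 0.4]
opening: 0.0951
grasp_force: 0.0
```

Call:
send_rows(
  moves=[
    {"dx": 0, "dy": 0, "dz": 0, "rx": 0, "ry": 0, "rz": -6.9},
    {"dx": 0, "dy": 0, "dz": 0, "rx": 0, "ry": 0, "rz": -6.9},
    {"dx": 0, "dy": 0, "dz": 0, "rx": 0, "ry": 0, "rz": -6.9},
    {"dx": 0, "dy": 0, "dz": 0, "rx": 0, "ry": 0, "rz": -6.9},
    {"dx": 0, "dy": 0, "dz": 0, "rx": 0, "ry": 0, "rz": -6.9},
  ],
)

```text
time_s: 3.22
ee_pos: [0.5863, -0.2311, 0.2146]
orientation: [-3.142, 0.0, 1.032]
contact_force: [-0.1, 0.8, -0.3]
opening: 0.095
grasp_force: 0.0
```

Call:
send_rows(
  moves=[
    {"dx": 0, "dy": 0, "dz": 0, "rx": 0, "ry": 0, "rz": -6.9},
    {"dx": 0, "dy": 0, "dz": 0, "rx": 0, "ry": 0, "rz": -6.9},
    {"dx": 0, "dy": 0, "dz": 0, "rx": 0, "ry": 0, "rz": -6.9},
    {"dx": 0, "dy": 0, "dz": 0, "rx": 0, "ry": 0, "rz": -6.9},
    {"dx": 0, "dy": 0, "dz": 0, "rx": 0, "ry": 0, "rz": -6.9},
  ],
)

```text
time_s: 3.63
ee_pos: [0.5862, -0.2314, 0.2147]
orientation: [3.142, -0.0, 1.634]
contact_force: [0.8, 0.6, -0.9]
opening: 0.095
grasp_force: 0.0
```

Call:
send_rows(
  moves=[
    {"dx": 0, "dy": 0, "dz": 0, "rx": 0, "ry": 0, "rz": -6.9},
    {"dx": 0, "dy": 0, "dz": 0, "rx": 0, "ry": 0, "rz": -6.9},
    {"dx": 0, "dy": 0, "dz": 0, "rx": 0, "ry": 0, "rz": 0},
    {"dx": 0, "dy": 0, "dz": 0, "rx": 0, "ry": 0, "rz": 0},
  ],
)

```text
time_s: 3.97
ee_pos: [0.5862, -0.2314, 0.2147]
orientation: [3.142, -0.0, 1.866]
contact_force: [0.1, 0.5, 0.3]
opening: 0.0949
grasp_force: 0.0
```

Call:
send_rows(
  moves=[
    {"dx": 0, "dy": 0, "dz": 30, "rx": 0, "ry": 0, "rz": 0},
    {"dx": 0, "dy": 0, "dz": 30, "rx": 0, "ry": 0, "rz": 0},
    {"dx": 0, "dy": 0, "dz": 30, "rx": 0, "ry": 0, "rz": 0},
    {"dx": 0, "dy": 0, "dz": 20, "rx": 0, "ry": 0, "rz": -0.6},
    {"dx": 0, "dy": 0, "dz": 0, "rx": 0, "ry": 0, "rz": 0},
  ],
)

```text
time_s: 4.38
ee_pos: [0.5826, -0.2297, 0.0985]
orientation: [-3.134, -0.007, 1.877]
contact_force: [-0.4, 0.1, -0.7]
opening: 0.0949
grasp_force: 0.0
```

```bash
python3 - <<'E'
from h import *
b=env.get_image("scene")["img"]; cv2.imwrite("pics/s2.png",cv2.resize(b[90:220,140:300],None,fx=4,fy=4))
E
```

```text
(no output)
```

View pics/s2.png

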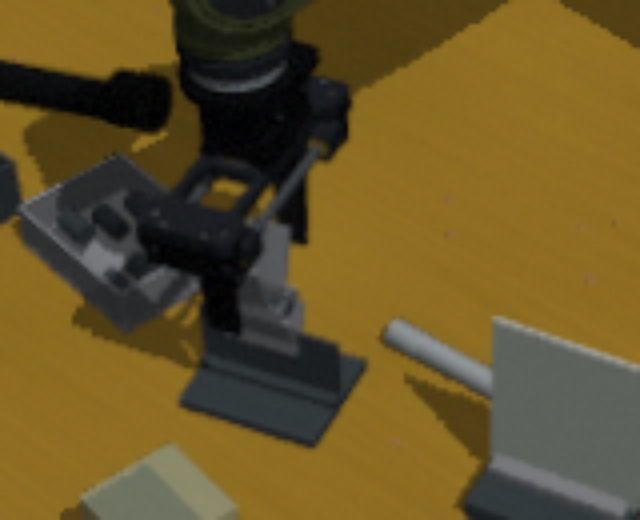

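Call:
send_rows(
  moves=[
    {"dx": 0, "dy": 0, "dz": 0, "rx": 0, "ry": 0, "rz": 0},
  ],
)

```text
time_s: 4.52
ee_pos: [0.5867, -0.2316, 0.1055]
orientation: [3.141, 0.001, 1.878]
contact_force: [-0.6, 0.2, 0.1]
opening: 0.0951
grasp_force: 0.0
```

Call:
send_rows(
  moves=[
    {"dx": 0, "dy": 0, "dz": 0, "rx": 0, "ry": 0, "rz": 0},
    {"dx": 0, "dy": 0, "dz": 0, "rx": 0, "ry": 0, "rz": 0},
    {"dx": 0, "dy": 0, "dz": 0, "rx": 0, "ry": 0, "rz": 0},
    {"dx": 0, "dy": 0, "dz": 0, "rx": 0, "ry": 0, "rz": 0},
    {"dx": 0, "dy": 0, "dz": 0, "rx": 0, "ry": 0, "rz": 0},
  ],
  jaw=1,
  squeeze=28,
)

```text
time_s: 4.93
ee_pos: [0.5866, -0.2316, 0.1055]
orientation: [3.141, 0.001, 1.879]
contact_force: [-0.2, 0.8, -0.1]
opening: 0.0672
grasp_force: 0.0
```

Call:
send_rows(
  moves=[
    {"dx": 0, "dy": 0, "dz": 0, "rx": 0, "ry": 0, "rz": 0},
    {"dx": 0, "dy": 0, "dz": 0, "rx": 0, "ry": 0, "rz": 0},
    {"dx": 0, "dy": 0, "dz": 0, "rx": 0, "ry": 0, "rz": 0},
    {"dx": 0, "dy": 0, "dz": 0, "rx": 0, "ry": 0, "rz": 0},
    {"dx": 0, "dy": 0, "dz": 0, "rx": 0, "ry": 0, "rz": 0},
  ],
)

```text
time_s: 5.35
ee_pos: [0.586, -0.2313, 0.1043]
orientation: [-3.141, -0.0, 1.879]
contact_force: [0.8, 0.0, -0.5]
opening: 0.0339
grasp_force: 6.5
```

Call:
send_rows(
  moves=[
    {"dx": 0, "dy": 0, "dz": 0, "rx": 0, "ry": 0, "rz": 0},
    {"dx": 0, "dy": 0, "dz": 0, "rx": 0, "ry": 0, "rz": 0},
    {"dx": 0, "dy": 0, "dz": 0, "rx": 0, "ry": 0, "rz": 0},
    {"dx": 0, "dy": 0, "dz": 0, "rx": 0, "ry": 0, "rz": 0},
    {"dx": 0, "dy": 0, "dz": 0, "rx": 0, "ry": 0, "rz": 0},
  ],
)

```text
time_s: 5.77
ee_pos: [0.5862, -0.2314, 0.1046]
orientation: [-3.142, -0.0, 1.879]
contact_force: [0.1, 0.2, -1.7]
opening: 0.021
grasp_force: 28.0
```

Call:
send_rows(
  moves=[
    {"dx": 0, "dy": 0, "dz": -12, "rx": 0, "ry": 0, "rz": 0},
    {"dx": 0, "dy": 0, "dz": -25, "rx": 0, "ry": 0, "rz": 0},
    {"dx": 0, "dy": 0, "dz": -35, "rx": 0, "ry": 0, "rz": 0},
    {"dx": 0, "dy": 0, "dz": -35, "rx": 0, "ry": 0, "rz": 0},
    {"dx": 0, "dy": 0, "dz": -35, "rx": 0, "ry": 0, "rz": 0},
  ],
)

```text
time_s: 6.18
ee_pos: [0.5859, -0.2313, 0.249]
orientation: [3.141, 0.0, 1.879]
contact_force: [1.2, -0.1, -1.4]
opening: 0.0208
grasp_force: 28.0
```

Call:
send_rows(
  moves=[
    {"dx": 0, "dy": 0, "dz": -35, "rx": 0, "ry": 0, "rz": 0},
    {"dx": 0, "dy": 0, "dz": 0, "rx": 0, "ry": 0, "rz": 0},
    {"dx": 0, "dy": 0, "dz": 0, "rx": 0, "ry": 0, "rz": 0},
  ],
)

```text
time_s: 6.43
ee_pos: [0.5876, -0.2321, 0.2867]
orientation: [3.136, 0.005, 1.879]
contact_force: [0.3, 0.2, -1.4]
opening: 0.0206
grasp_force: 28.0
```

```bash
python3 - <<'E'
from h import *
P=env.get_image("scene");b=P["img"]; cv2.imwrite("pics/s3.png",cv2.resize(b[40:190,130:330],None,fx=4,fy=4))
for th in["clip_grip","tip_a","tip_b","clip"]:
    for r in env.tip_of(P,th)[:2]:
        u,v=r["pixel"]; d=P["depth"][int(v),int(u)]; print(th,round(r["p"],2),np.round(r["pixel"]),deproj(P,u,v,d).round(3))
for r in env.masks_of(P,"clip")[:1]:
    c=cloud(P,r["mask"]); print(np.percentile(c,[1,50,99],axis=0).round(3))
print(env.get_state()["ee_pos"])
E
```

```text
clip_grip 0.74 [196. 102.] [ 0.602 -0.22   0.316]
tip_a 0.89 [196. 131.] [ 0.427 -0.431  0.003]
tip_a 0.57 [200. 124.] [ 0.6   -0.216  0.248]
tip_b 0.89 [196. 131.] [ 0.427 -0.431  0.003]
tip_b 0.57 [200. 124.] [ 0.6   -0.216  0.248]
clip 0.58 [198. 115.] [ 0.596 -0.223  0.271]
[[ 0.568 -0.254  0.225]
 [ 0.595 -0.221  0.26 ]
 [ 0.609 -0.199  0.318]]
[ 0.58544648 -0.23102733  0.27949387]
```

View pics/s3.png

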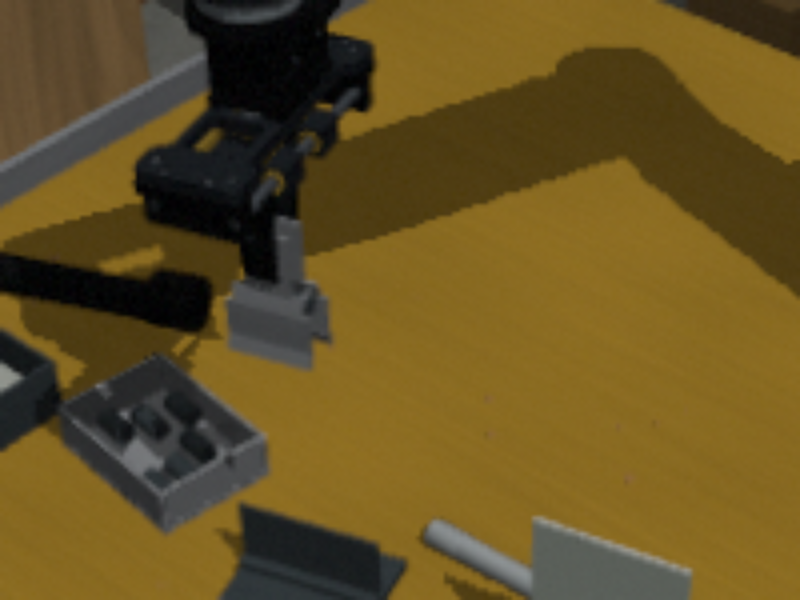

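Call:
send_rows(
  moves=[
    {"dx": 20, "dy": 2, "dz": 0, "rx": 0, "ry": 0, "rz": 0},
    {"dx": 34, "dy": 3, "dz": 0, "rx": 0, "ry": 0, "rz": 0},
    {"dx": 34, "dy": 3, "dz": 0, "rx": 0, "ry": 0, "rz": 0},
    {"dx": 34, "dy": 3, "dz": 0, "rx": 0, "ry": 0, "rz": 0},
    {"dx": 34, "dy": 3, "dz": 0, "rx": 0, "ry": 0, "rz": 0},
  ],
)

```text
time_s: 7.15
ee_pos: [0.5511, -0.0772, 0.2803]
orientation: [-3.14, -0.001, 1.879]
contact_force: [0.9, 1.0, 0.5]
opening: 0.0213
grasp_force: 28.0
```

Call:
send_rows(
  moves=[
    {"dx": 34, "dy": 3, "dz": 0, "rx": 0, "ry": 0, "rz": 0},
    {"dx": 30, "dy": 3, "dz": 0, "rx": 0, "ry": 0, "rz": 0},
    {"dx": 18, "dy": 1, "dz": 0, "rx": 0, "ry": 0, "rz": 4.1},
    {"dx": 0, "dy": 0, "dz": 0, "rx": 0, "ry": 0, "rz": 0},
    {"dx": 0, "dy": 0, "dz": 0, "rx": 0, "ry": 0, "rz": 0},
  ],
)

```text
time_s: 7.57
ee_pos: [0.5335, 0.0024, 0.2809]
orientation: [-3.14, 0.0, 1.811]
contact_force: [0.4, -0.6, -1.5]
opening: 0.0211
grasp_force: 28.0
```

Call:
send_rows(
  moves=[
    {"dx": 0, "dy": 0, "dz": 15, "rx": 0, "ry": 0, "rz": 0},
    {"dx": 0, "dy": 0, "dz": 10, "rx": 0, "ry": 0, "rz": 0},
    {"dx": 0, "dy": 0, "dz": 0, "rx": 0, "ry": 0, "rz": 0},
    {"dx": 0, "dy": 0, "dz": 0, "rx": 0, "ry": 0, "rz": 0},
  ],
)

```text
time_s: 7.9
ee_pos: [0.5334, 0.0009, 0.2552]
orientation: [-3.139, -0.001, 1.807]
contact_force: [0.3, -0.1, -0.9]
opening: 0.0212
grasp_force: 28.0
```

```bash
cat > chk.py <<'E'
from h import *
import sys
print(env.get_state()["ee_pos"],env.get_state()["orientation"])
o=np.array([.5335,.0027]);t=np.radians(103.6);u=np.array([np.cos(t),np.sin(t)]);m=np.array([u[1],-u[0]])
for n in("scene","top"):
    P=env.get_image(n);b=P["img"]
    if n=="scene": cv2.imwrite(sys.argv[1],cv2.resize(b[80:260,190:390],None,fx=3.3,fy=3.3))
    C=cloud(P,np.ones((384,512),bool)); q=np.c_[(C[:,:2]-o)@m,(C[:,:2]-o)@u,C[:,2]]
    k=q[(abs(q[:,0])<.07)&(abs(q[:,1])<.07)&(q[:,2]>.1)]
    c=k[(abs(k[:,0])<.006)&(k[:,2]<.156)]; print(n,"card",len(c),np.percentile(c,[1,50,99],axis=0).round(4).tolist())
    z=env.get_state()["ee_pos"][2]
    j=k[(k[:,2]>z-.062)&(k[:,2]<z-.03)&(abs(k[:,0])>.007)]
    for s in(1,-1):
        w=j[j[:,0]*s>0]
        if len(w)>3: print("jaw",s,len(w),np.percentile(w,[2,50,98],axis=0).round(4).tolist())
E
python3 chk.py pics/s4.png
```

```text
[0.53338881 0.00091371 0.25516021] [-3.13872852e+00 -8.24021819e-04  1.80692127e+00]
scene card 601 [[-0.0039, -0.0538, 0.1013], [0.0004, 0.0026, 0.1289], [0.004, 0.0544, 0.153]]
jaw 1 236 [[0.0088, -0.0298, 0.1951], [0.0126, -0.0005, 0.2088], [0.0168, 0.0286, 0.225]]
jaw -1 35 [[-0.0164, 0.0173, 0.1957], [-0.0129, 0.0249, 0.2112], [-0.0094, 0.0297, 0.2225]]Traceback (most recent call last):
  File "chk.py", line 10, in <module>
    c=k[(abs(k[:,0])<.006)&(k[:,2]<.156)]; print(n,"card",len(c),np.percentile(c,[1,50,99],axis=0).round(4).tolist())
                                                                 ~~~~~~~~~~~~~^^^^^^^^^^^^^^^^^^^^
    return _quantile_unchecked(
        a, q, axis, out, overwrite_input, method, keepdims, weights)
    return _ureduce(a,
                    func=_quantile_ureduce_func,
    ...<5 lines>...
                    overwrite_input=overwrite_input,
                    method=method)
    r = func(a, **kwargs)
    result = _quantile(arr,
                       quantiles=q,
    ...<2 lines>...
                       out=out,
                       weights=wgt)
    slices_having_nans = np.isnan(arr[-1, ...])
                                  ~~~^^^^^^^^^
IndexError: index -1 is out of bounds for axis 0 with size 0
```

View pics/s4.png

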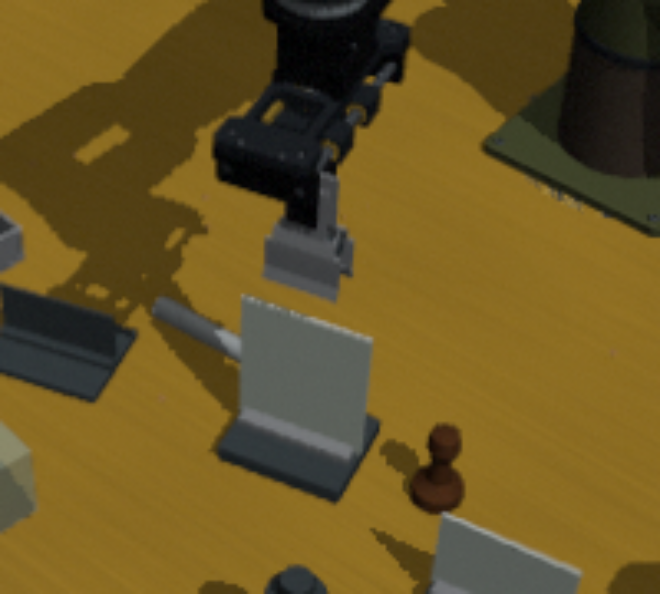

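Call:
send_rows(
  moves=[
    {"dx": 0, "dy": 0, "dz": 15, "rx": 0, "ry": 0, "rz": 0},
    {"dx": 0, "dy": 0, "dz": 15, "rx": 0, "ry": 0, "rz": 0},
    {"dx": 0, "dy": 0, "dz": 8, "rx": 0, "ry": 0, "rz": 0},
    {"dx": 0, "dy": 0, "dz": 8, "rx": 0, "ry": 0, "rz": 0},
    {"dx": 0, "dy": 0, "dz": 7, "rx": 0, "ry": 0, "rz": 0},
  ],
)

```text
time_s: 8.42
ee_pos: [0.5341, 0.0016, 0.2035]
orientation: [3.141, 0.0, 1.808]
contact_force: [0.4, -0.8, -0.8]
opening: 0.0209
grasp_force: 28.0
```

Call:
send_rows(
  moves=[
    {"dx": 0, "dy": 0, "dz": 7, "rx": 0, "ry": 0, "rz": 0},
    {"dx": 0, "dy": 0, "dz": 5, "rx": 0, "ry": 0, "rz": 0},
    {"dx": 0, "dy": 0, "dz": 2, "rx": 0, "ry": 0, "rz": 0},
    {"dx": 0, "dy": 0, "dz": 0, "rx": 0, "ry": 0, "rz": 0},
    {"dx": 0, "dy": 0, "dz": 0, "rx": 0, "ry": 0, "rz": 0},
  ],
)

```text
time_s: 8.83
ee_pos: [0.5341, 0.0017, 0.1899]
orientation: [3.141, 0.0, 1.808]
contact_force: [-1.0, 0.1, 0.1]
opening: 0.021
grasp_force: 28.0
```

Call:
send_rows(
  moves=[
    {"dx": 0, "dy": 0, "dz": 0, "rx": 0, "ry": 0, "rz": 0},
    {"dx": 0, "dy": 0, "dz": 0, "rx": 0, "ry": 0, "rz": 0},
    {"dx": 0, "dy": 0, "dz": 0, "rx": 0, "ry": 0, "rz": 0},
  ],
)

```text
time_s: 9.08
ee_pos: [0.5341, 0.0017, 0.1902]
orientation: [3.141, 0.0, 1.808]
contact_force: [-0.6, -0.5, -0.2]
opening: 0.021
grasp_force: 28.0
```

```bash
sed -i 's/("scene","top")/("scene",)/' chk.py; python3 chk.py pics/s5.png
```

```text
[0.53414667 0.00170204 0.1901619 ] [3.14081530e+00 2.66270550e-04 1.80781452e+00]
scene card 343 [[-0.004, -0.054, 0.1007], [0.0003, 0.0252, 0.1211], [0.0041, 0.055, 0.1521]]
jaw 1 214 [[0.0097, -0.0303, 0.1301], [0.0137, -0.0001, 0.1434], [0.0183, 0.0288, 0.1598]]
jaw -1 17 [[-0.0158, 0.0176, 0.1443], [-0.0116, 0.025, 0.1494], [-0.0092, 0.0293, 0.1584]]
```

View pics/s5.png

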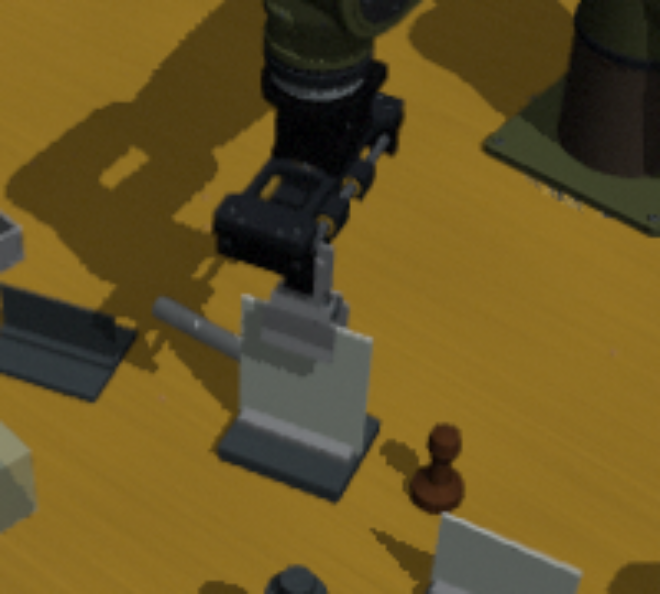

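```bash
python3 -c "
from rig import env
print(env.sign_off())"
```

```text
the job is handed in; nothing more can be done
None
```

The job is handed in with the clip held squeezed wide open and upright over the middle of the tall placard's top edge, tips about 2 cm below it by camera measurement, one jaw each side, no measurable contact force on the tool and the placard unmoved; the sign-off gave no verdict.

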